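# Draw the top test plate out of its magazine onto the viewing ledge

## Task

Press lightly on the top plate of the stack with the fingertips and slide it, without lifting it, sideways off the stack and down onto the viewing ledge next to it until its front edge touches the end stop; the ledge may be set anywhere from just below the plate to about a centimetre lower, so follow the plate down by feel, never press on it with more than 25 N, and leave the two plates below as they lie. Then stand the knobbed steel weight upright on the middle of that plate to hold it, and leave the other things on the desk alone.

Things in the scene. Friction and masses are not known exactly. Their poses are not given: they have to be found in the camera images.
- dock: Fixed plate holder on the desk, base 100 x 224 x 8 mm (x, y, z). Origin: near the middle of its underside; z up; its -y axis is the sliding direction. Dark grey magazine with the stack in the +y half, metal ledge with end stop in the -y half, a 10 mm gap between. With the plate home at the stop the plate's origin is at x about 0 (within 3 mm), y = -60 mm, z = the ledge's height.
- magazine (a point): Middle of the magazine's floor, dock x 0, y +56, z 16 mm, under the stack. Floor from y = +103 mm (back wall) to +9 mm; walls on three sides, 32 mm high, 73 mm apart in x; no wall towards the ledge.
- stop (a point): Point on the face of the end stop, middle of its width, dock x 0, y -105, z 30 mm; stop top at 33 mm. The flat level ledge runs from y = -1 to -105 mm between guides 76 mm apart, 29 mm high. Its height is set differently each time and not measured: top face 18 to 26 mm above the desk, so the plate sinks 2 to 10 mm, tipping over the edge of the stack on the way.
- plate_top: Topmost of three equal stacked rigid white glass plates, 70 x 90 x 6 mm (x, y, z), 0.15 kg, with four round grey patches. Origin: centre of the underside, at the start at dock y +56, z 28 mm, axes as the dock's. The walls shield its edges. Smooth (friction about 0.3 on plates and dock, fingertips hold better): 5 to 12 N of press carries it. Hard: touch down at under 10 mm/s.
- plate_mid: The plate below, same size, must stay in place. Origin: centre of its underside, 22 mm above the desk.
- plate_low: The lowest plate, same size, must stay in place. Origin: centre of its underside, 16 mm above the desk.
- weight: Loose turned steel weight, 0.25 kg, standing upright on the desk: round foot 44 mm across and 14 mm high, neck 18 mm across, and on top a round knob 26 mm across from 28 to 46 mm above the underside (grip here from above). Origin: centre of its underside, z up.
- drops: Bystander: small eye drops bottle, 25 x 25 x 65 mm, origin at the centre of its underside.
- contact_box: Bystander: contact lens case with two screw caps, 28 x 62 x 16 mm, origin at the centre of its underside.
- navy_carton: Bystander: low dark carton, 110 x 68 x 50 mm, origin at the centre of its underside.
Mind the look-alikes: they are no part of the job. What is shaped like the plate_top but black is not meant.

How it is judged:
By the outcome, as a careful person would: the job done as asked, in the order asked, and still so for the second after the job is handed in, with the robot touching nothing.
It also fails if it takes over 64 s, if anything falls off the work surface, if the arm or the gripper's body presses on something with over 40 N, if the wrist force passes 120 N, or if a joint passes its speed limit or range.

## Robot

A 6-joint arm with a two-finger parallel gripper is mounted at the origin on a cart in front of the work surface, level with it; the furniture and walls round the work are solid. World frame = base frame: x ahead of the robot, y to its left, z up, the work surface at z = 0. Lengths are in m, angles in rad, forces in N, time in s.
With the tool pointing down it reaches from about 0.375 to 0.975 m from the base axis. Payload 3.8 kg.
Tool frame: the origin (TCP) lies on the centre line of the jaws, within the pads' length; the fingertips stand 17 mm ahead of it and the grasp point (between the pads) lies 2 mm behind it (bot.tip_extent is the distance from the TCP to the fingertips, in m); z points along the fingers, y is the line along which they close (so a half turn about z gives the same grasp; the last joint's range is limited). The gripper opens to 85 mm and grips with 20 to 120 N. Pads are 22 mm wide; open, the fingers measure 114 mm over their backs; the gripper's body (76 mm by 85 mm) begins 54 mm behind the grasp point. The pads swing forward as they close: fully open they stand 13 mm farther back than shut.
Start: joints at [-1.278, 0.264, 1.604, -0, 1.274, -0.037], TCP at [0.219, -0.639, 0.224] pointing down, gripper open.
Joint ranges: [-2.63, 2.63], [-0.94, 2.18], [0.31, 2.57], [-1.31, 4.45], [0, 2.66], [-2.55, 2.55]. Speed limits (rad/s): [2.57, 2.57, 3.14, 3.14, 3.14, 3.14].

## Interface

Orientations are given as a rotation vector (axis times angle).
In Python, from workcell import readout, read_camera, finish_job, bot gives the robot as it stands.
- The arm moves only by the tool jog_arm, never from a script. Its argument "deltas" is one flat list of numbers, 7 for each row, row after row: the shift along the tool's x, y, z in m, then the turn, a rotation vector about the tool's x, y, z in degrees, then the gripper command: -1 is shut, 1 is fully open, values between are in proportion. A call has 1 to 8 rows; each row is the pose to reach, as a shift and turn from the pose commanded when the call began, along the tool's axes at that moment; what a row does not reach only later rows make up. A row lasts 1/10 s, in which the tool goes at most 50 mm and 8.59 degrees, less where a joint would pass 70% of its speed; a pose out of reach is approached as far as the arm can. A call with a gripper value outside its range is refused whole. The fingers move at their own pace and stop on an object; "squeeze" is the grip in N (left out, the last holds). Time passes only in rows, so rows that repeat a pose let the fingers close. It gives the time, the measured TCP pose, the force, the opening and the grip force at its end, in the units of the state.
- readout.read_state(): the state, without advancing time (a new reading comes with each control period).
- read_camera(name): name is "side" or "top" or "wrist"; returns a dict with "color" (400x640x3 uint8, blue, green, red), "fx", "fy", "cx", "cy" (pixels), "origin" and "attitude" of the camera in the world. Camera axes: x right, y down, z forward; pixel columns grow to the right and rows downward; lengths in m; the calibration is good to about 2 mm. The wrist camera is an equidistant fisheye: a pixel r from the principal point sees the ray r / f radians off the axis. A picture is of the moment at which its call begins. There is no depth.
- finish_job(): hands the job in; it is judged then, once.
The state is a dict: "time": time; "q": joint angles; "joint_vel": joint speeds; "joint_torque": joint torques, N m; "tool_pos": TCP position; "tcp_rot": TCP orientation; "wrist_force": force on the tool from outside, world axes, zero at the start; "torque": the same for the moment, N m; "width": opening from 0.0 (shut) to 1.0 (fully open); "grip_force": force on a finger pad.
Only numpy, scipy, OpenCV 4.12 (cv2) and the standard library are available. Lean on these libraries where they do the work, as an engineer would, in place of code of your own. Each camera call takes 0.05 s, during which the arm holds its last target. There are 200 camera calls.

## Working session

There is one attempt and no reset: what is moved stays moved. The work goes in short steps, Python scripts to look and compute and a tool call to move; the robot and the scene stay as the last step left them, time stands still between calls to the robot, and variables do not carry over. Pictures are saved under pics/ and viewed, at most 10 in all, crops included, and the job is handed in when it is done.

Besides the shell and the picture viewer there is one more tool, called after "Emit:" by a JSON object that holds its "method" and its "body", one argument or row to a line. jog_arm: Moves the arm, as the interface text tells. Its arguments: {"type":"object","properties":{"deltas":{"type":"array"},"squeeze":{"type":"number"}},"required":["deltas"]}

```bash
mkdir -p pics; ls; python3 - <<'E'
from workcell import readout, read_camera, bot
import cv2
for n in ("top","side"):
    c=read_camera(n); cv2.imwrite(f"pics/{n}0.png",c["color"])
    print(n,c["fx"],c["fy"],c["cx"],c["cy"],c["origin"],c["attitude"])
s=readout.read_state(); print(s["time"],s["tool_pos"],s["tcp_rot"],s["wrist_force"],bot.tip_extent)
E
```

```text
pics
top 397.2368082192756 397.2368082192756 317.993116364702 194.70208170941135 [ 0.48108783 -0.14022402  0.96469756] [-2.15623083  2.16343126 -0.13267244]
side 434.5893351887435 434.5893351887435 322.29234491835774 196.74081821487198 [ 0.49749568 -1.01589775  0.52347129] [-2.07651683  0.14155795 -0.0527278 ]
0.1 [ 0.21838586 -0.6379912   0.22247641] [-3.09699622e+00 -5.15316345e-01  4.04033813e-04] [-0.62613287 -0.12116528 -0.12081087] 0.017
```

View pics/top0.png

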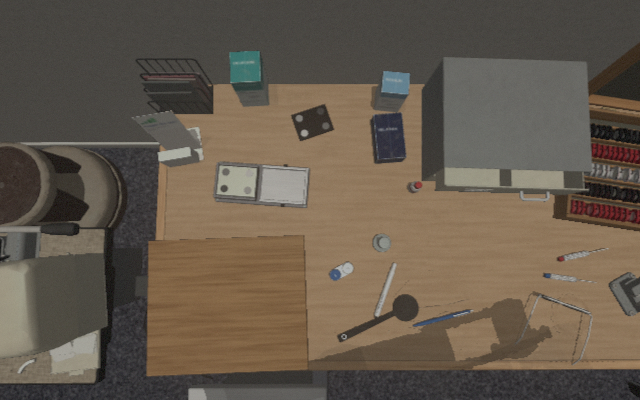

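View pics/side0.png

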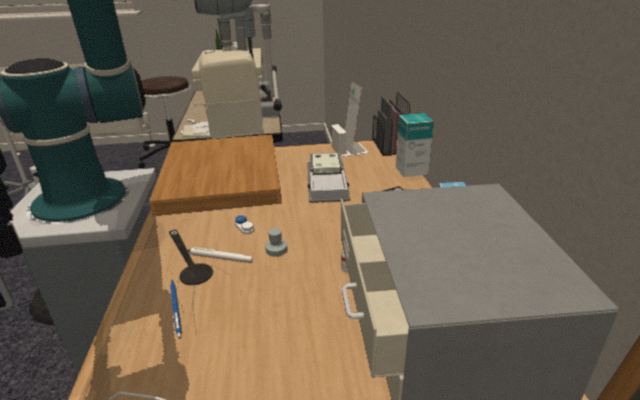

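The top view shows the dock at about (262,185): stack on its left half with four patches, ledge on its right half, so it slides toward image right (≈ world -y). The weight is at (382,243), the drops at (416,186), the lens case at (342,271), the navy carton at (389,138) and the black look-alike plate at (312,122). The side view confirms the dock at (328,175) and the weight at (276,242). Next I'll zoom in for precise corners.

```bash
cat > h.py <<'E'
import numpy as np
from scipy.spatial.transform import Rotation as R
def ray(c,u,v):
    d=np.array([(u-c["cx"])/c["fx"],(v-c["cy"])/c["fy"],1.])
    return np.array(c["origin"]),R.from_rotvec(c["attitude"]).apply(d)
def at(c,u,v,z):
    o,d=ray(c,u,v); return o+d*(z-o[2])/d[2]
def proj(c,p):
    q=R.from_rotvec(c["attitude"]).inv().apply(np.array(p)-c["origin"])
    return c["cx"]+c["fx"]*q[0]/q[2], c["cy"]+c["fy"]*q[1]/q[2]
E
python3 - <<'E'
from workcell import read_camera
import cv2,numpy as np
t=read_camera("top")["color"]; s=read_camera("side")["color"]
a=cv2.resize(t[155:215,205:325],None,fx=6.5,fy=6.5,interpolation=cv2.INTER_CUBIC)[:390]
b=cv2.resize(t[225:261,362:402],None,fx=5,fy=5,interpolation=cv2.INTER_CUBIC)
d=cv2.resize(s[146:206,300:356],None,fx=3.4,fy=3.4,interpolation=cv2.INTER_CUBIC)[:205]
e=cv2.resize(s[222:262,256:298],None,fx=5,fy=5,interpolation=cv2.INTER_CUBIC)[:205]
o=np.zeros((600,780,3),np.uint8); o[:390]=a
o[395:395+180,:200]=b; o[395:395+d.shape[0],210:210+d.shape[1]]=d; o[395:395+e.shape[0],420:420+e.shape[1]]=e
cv2.imwrite("pics/z1.png",o)
E
```

```text
(no output)
```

View pics/z1.png

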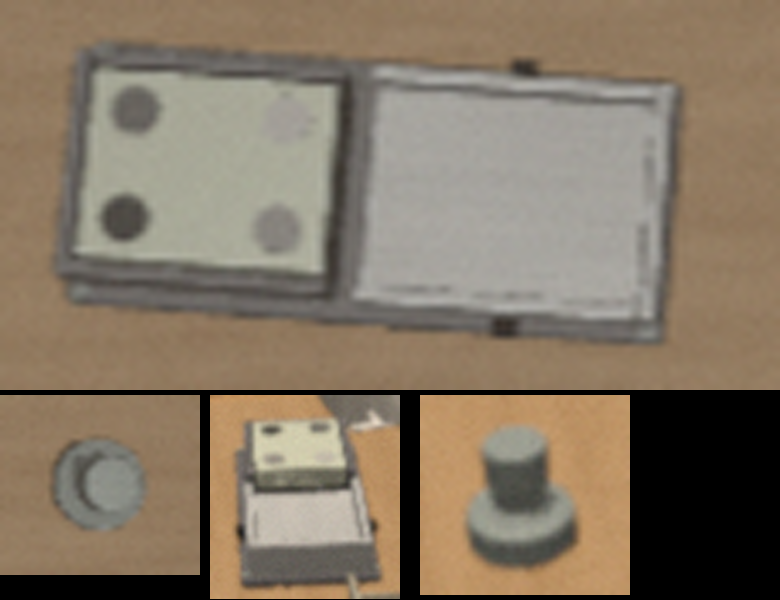

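```bash
python3 - <<'E'
from workcell import read_camera,readout
from h import *
c=read_camera("top"); s=read_camera("side")
f=lambda x,y:((x+.5)/6.5-.5+205,(y+.5)/6.5-.5+155)
P=[at(c,*f(*p),.034)[:2] for p in [(95,66),(338,84),(326,272),(74,254)]]
P=np.array(P); print(P.round(4)); 
n=np.linalg.norm
print("len",n(P[1]-P[0]),n(P[2]-P[3]),"wid",n(P[3]-P[0]),n(P[2]-P[1]))
ctr=P.mean(0); d=(P[1]-P[0])+(P[2]-P[3]); d/=n(d)
w=(P[0]-P[3])+(P[1]-P[2]); w/=n(w)
print("ctr",ctr,"slide dir",d,np.degrees(np.arctan2(d[1],d[0])),"width dir",w)
print("home",ctr+d*.116)
g=lambda x,y,k=5:((x+.5)/k-.5,(y+.5)/k-.5)
u=g(99.5,89); print("foot",at(c,362+u[0],225+u[1],.010)); u=g(113,90); print("knob",at(c,362+u[0],225+u[1],.046))
u=g(517,441-395); 
u=((517-420+.5)/5-.5+256,(441-395+.5)/5-.5+222); print("side knobtop",at(s,*u,.046))
# side check of plate: corners top in side crop
print("side ctr proj",proj(s,[*ctr,.034]),"crop",[(proj(s,[*p,.034])[0]-300)*3.4+210 for p in P],[(proj(s,[*p,.034])[1]-146)*3.4+395 for p in P])
st=readout.read_state(); M=R.from_rotvec(st["tcp_rot"]).as_matrix(); print(M.round(3))
dw=np.array([*(ctr),.034+.017+.02])-st["tool_pos"]; print("delta tool",M.T@dw)
T=np.array([[w[0],d[0],0],[w[1],d[1],0],[0,0,-1]]).astype(float)
U,_,V=np.linalg.svd(T);T=U@V
print("rot",np.degrees(R.from_matrix(M.T@T).as_rotvec()))
E
```

```text
[[0.6668 0.0929]
 [0.6599 0.0038]
 [0.5906 0.0071]
 [0.5975 0.0987]]
len 0.08936829991020054 0.09183305638971265 wid 0.06961897420160078 0.06935758089969903
ctr [0.62869517 0.05066521] slide dir [-0.07645707 -0.99707287] -94.38494647501257 width dir [ 0.99786465 -0.06531574]
home [ 0.61982615 -0.06499524]
foot [ 0.48194072 -0.29329295  0.01      ]
knob [ 0.48143129 -0.29371318  0.046     ]
side knobtop [ 0.48264821 -0.28982802  0.046     ]
side ctr proj (np.float64(325.8068714301449), np.float64(160.6288263001107)) crop [np.float64(336.9858091336479), np.float64(345.73325503638745), np.float64(255.94760633591267), np.float64(252.50747921591775)] [np.float64(420.39760416210396), np.float64(466.78787313306094), np.float64(471.4896648260388), np.float64(423.4570997384303)]
[[ 0.946  0.324 -0.   ]
 [ 0.324 -0.946  0.001]
 [ 0.    -0.001 -1.   ]]
delta tool [ 0.61122499 -0.51897349  0.15260883]
rot [-4.27324628e-02  8.13732496e-03  2.29603892e+01]
```

Emit:
{"method": "jog_arm", "body": {
  "deltas": [0.036,-0.0305,0,0,0,3,-1,0.072,-0.061,0,0,0,6,-1,0.108,-0.0915,0,0,0,9,-1,0.144,-0.122,0,0,0,12,-1,0.18,-0.1525,0,0,0,15,-1,0.216,-0.183,0,0,0,18,-1,0.252,-0.214,0,0,0,21,-1,0.288,-0.244,0,0,0,23,-1],
  "squeeze": 30
}}

```text
time: 1.1
tool_pos: [0.4127, -0.3127, 0.2239]
tcp_rot: [3.139, -0.116, 0.001]
wrist_force: [0.9, 0.5, -0.0]
width: -0.003
grip_force: 0.0
```

```bash
cat > go.py <<'E'
import sys
from h import *
from workcell import readout
st=readout.read_state(); M=R.from_rotvec(st["tcp_rot"]).as_matrix()
t=np.array([float(a) for a in sys.argv[1:4]]); a=np.radians(float(sys.argv[4]) if len(sys.argv)>4 else -94.2)
d=[np.cos(a),np.sin(a)]; T=np.array([[-d[1],d[0],0],[d[0],d[1],0],[0,0,-1]])
print("t",round(st["time"],2),"pos",np.round(st["tool_pos"],4),"delta",(M.T@(t-st["tool_pos"])).round(4),"rot",np.degrees(R.from_matrix(M.T@T).as_rotvec()).round(2),"F",np.round(st["wrist_force"],2),"w",round(st["width"],3))
E
python3 go.py 0.6287 0.0507 0.071
```

```text
t 1.1 pos [ 0.4127 -0.3127  0.2239] delta [ 0.1886 -0.3784  0.1529] rot [ 0.02 -0.03 -0.03] F [ 0.95  0.49 -0.03] w -0.003
```

Emit:
{"method": "jog_arm", "body": {
  "deltas": [0.02,-0.04,0,0,0,0,-1,0.041,-0.082,0.005,0,0,0,-1,0.062,-0.124,0.015,0,0,0,-1,0.083,-0.166,0.025,0,0,0,-1,0.104,-0.208,0.035,0,0,0,-1,0.125,-0.25,0.045,0,0,0,-1,0.146,-0.292,0.055,0,0,0,-1,0.165,-0.33,0.065,0,0,0,-1]
}}

```text
time: 1.9
tool_pos: [0.6012, 0.005, 0.1585]
tcp_rot: [-3.14, 0.111, -0.001]
wrist_force: [0.5, -1.4, -0.2]
width: 0.002
grip_force: 0.0
```

```bash
python3 go.py 0.6287 0.0507 0.065
```

```text
t 1.9 pos [0.6012 0.005  0.1585] delta [ 0.0241 -0.0475  0.0935] rot [-0.01 -0.04  0.14] F [ 0.46 -1.41 -0.19] w 0.002
```

Emit:
{"method": "jog_arm", "body": {
  "deltas": [0.012,-0.024,0.02,0,0,0,-1,0.024,-0.0475,0.04,0,0,0,-1,0.024,-0.0475,0.06,0,0,0,-1,0.024,-0.0475,0.075,0,0,0,-1,0.024,-0.0475,0.085,0,0,0,-1,0.024,-0.0475,0.091,0,0,0,-1,0.024,-0.0475,0.0925,0,0,0,-1,0.024,-0.0475,0.0935,0,0,0,-1]
}}

```text
time: 2.7
tool_pos: [0.6281, 0.048, 0.0659]
tcp_rot: [-3.139, 0.114, -0.002]
wrist_force: [1.0, 0.6, 0.2]
width: -0.0
grip_force: 0.0
```

```bash
python3 go.py 0.6287 0.0507 0.051; python3 - <<'E'
from workcell import read_camera
import cv2
a=read_camera("wrist")["color"]
s=read_camera("side")["color"]
b=cv2.resize(s[116:196,270:390],None,fx=3,fy=3,interpolation=cv2.INTER_CUBIC)
import numpy as np
o=np.zeros((600,640,3),np.uint8); o[:360]=a[40:400]; o[360:,:360]=b
cv2.imwrite("pics/w1.png",o)
E
```

```text
t 2.7 pos [0.6281 0.048  0.0659] delta [ 0.0004 -0.0027  0.0149] rot [-0.01 -0.07  0.05] F [1.02 0.61 0.23] w -0.0
```

View pics/w1.png

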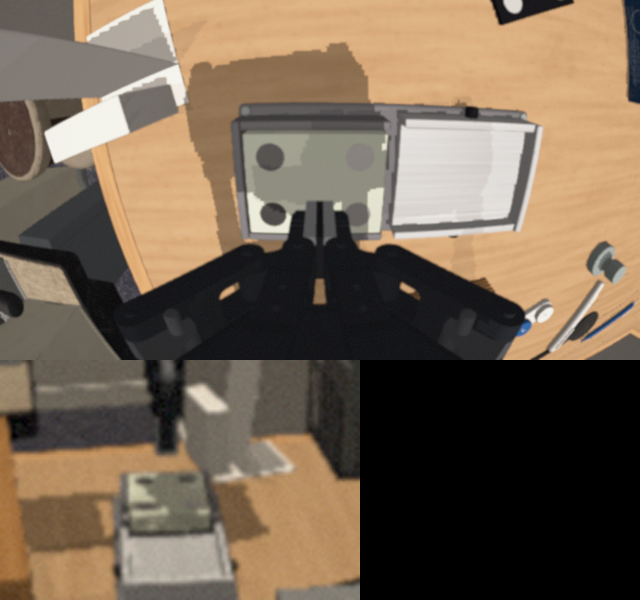

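Wrist view: shut fingertips (320,205) hover above the plate (columns 243–386), centred along its length. Side view agrees laterally (column 326). Now I'll touch down slowly by feel.

Emit:
{"method": "jog_arm", "body": {
  "deltas": [0,-0.002,0.0015,0,0,0,-1,0,-0.002,0.003,0,0,0,-1,0,-0.002,0.0045,0,0,0,-1,0,-0.002,0.006,0,0,0,-1,0,-0.002,0.0075,0,0,0,-1,0,-0.002,0.0085,0,0,0,-1,0,-0.002,0.0095,0,0,0,-1,0,-0.002,0.0102,0,0,0,-1]
}}

```text
time: 3.6
tool_pos: [0.6277, 0.0505, 0.0548]
tcp_rot: [3.14, -0.113, -0.0]
wrist_force: [-0.5, 0.2, 0.4]
width: 0.002
grip_force: 0.0
```

Emit:
{"method": "jog_arm", "body": {
  "deltas": [0,0,0.0005,0,0,0,-1,0,0,0.001,0,0,0,-1,0,0,0.0015,0,0,0,-1,0,0,0.002,0,0,0,-1]
}}

```text
time: 4.0
tool_pos: [0.6278, 0.0505, 0.053]
tcp_rot: [3.14, -0.113, 0.0]
wrist_force: [0.4, -0.2, -0.0]
width: 0.002
grip_force: 0.0
```

Emit:
{"method": "jog_arm", "body": {
  "deltas": [0,0,0.0005,0,0,0,-1,0,0,0.001,0,0,0,-1,0,0,0.0015,0,0,0,-1]
}}

```text
time: 4.3
tool_pos: [0.6277, 0.0505, 0.0514]
tcp_rot: [-3.14, 0.112, -0.0]
wrist_force: [-0.7, 0.5, 0.7]
width: -0.003
grip_force: 0.0
```

Emit:
{"method": "jog_arm", "body": {
  "deltas": [0,0,0.0004,0,0,0,-1,0,0,0.0008,0,0,0,-1]
}}

```text
time: 4.5
tool_pos: [0.6277, 0.0505, 0.0506]
tcp_rot: [-3.14, 0.113, 0.0]
wrist_force: [0.0, -0.5, 0.3]
width: 0.003
grip_force: 0.0
```

Emit:
{"method": "jog_arm", "body": {
  "deltas": [0,0,0.0004,0,0,0,-1,0,0,0.0008,0,0,0,-1]
}}

```text
time: 4.7
tool_pos: [0.6277, 0.0505, 0.0499]
tcp_rot: [3.14, -0.112, -0.0]
wrist_force: [-0.7, -0.2, 0.2]
width: -0.0
grip_force: 0.0
```

Emit:
{"method": "jog_arm", "body": {
  "deltas": [0,0,0.0003,0,0,0,-1,0,0,0.0005,0,0,0,-1]
}}

```text
time: 4.9
tool_pos: [0.6277, 0.0505, 0.0494]
tcp_rot: [-3.14, 0.112, -0.0]
wrist_force: [-0.4, 0.2, 0.7]
width: -0.002
grip_force: 0.0
```

Emit:
{"method": "jog_arm", "body": {
  "deltas": [0,0,0.0003,0,0,0,-1,0,0,0.0006,0,0,0,-1]
}}

```text
time: 5.1
tool_pos: [0.6278, 0.0505, 0.0488]
tcp_rot: [-3.14, 0.113, -0.0]
wrist_force: [-0.5, 0.3, -0.5]
width: 0.001
grip_force: 0.0
```

Emit:
{"method": "jog_arm", "body": {
  "deltas": [0,0,0.0003,0,0,0,-1,0,0,0.0005,0,0,0,-1]
}}

```text
time: 5.3
tool_pos: [0.6277, 0.0505, 0.0482]
tcp_rot: [3.14, -0.112, -0.0]
wrist_force: [0.0, -0.2, -0.9]
width: 0.002
grip_force: 0.0
```

Emit:
{"method": "jog_arm", "body": {
  "deltas": [0,0,0.0003,0,0,0,-1,0,0,0.0005,0,0,0,-1]
}}

```text
time: 5.5
tool_pos: [0.6277, 0.0505, 0.0478]
tcp_rot: [3.14, -0.112, -0.0]
wrist_force: [-0.2, 0.2, 0.3]
width: 0.001
grip_force: 0.0
```

Emit:
{"method": "jog_arm", "body": {
  "deltas": [0,0,0.0003,0,0,0,-1,0,0,0.0005,0,0,0,-1]
}}

```text
time: 5.7
tool_pos: [0.6277, 0.0505, 0.0473]
tcp_rot: [-3.14, 0.113, 0.0]
wrist_force: [-0.5, 0.3, 0.1]
width: 0.002
grip_force: 0.0
```

Emit:
{"method": "jog_arm", "body": {
  "deltas": [0,0,0.0003,0,0,0,-1,0,0,0.0005,0,0,0,-1]
}}

```text
time: 5.9
tool_pos: [0.6277, 0.0505, 0.0468]
tcp_rot: [-3.14, 0.113, 0.0]
wrist_force: [0.5, 0.8, 0.2]
width: -0.002
grip_force: 0.0
```

Emit:
{"method": "jog_arm", "body": {
  "deltas": [0,0,0.0003,0,0,0,-1,0,0,0.0005,0,0,0,-1]
}}

```text
time: 6.1
tool_pos: [0.6277, 0.0505, 0.0462]
tcp_rot: [3.14, -0.112, -0.0]
wrist_force: [-0.2, -0.5, -0.1]
width: 0.001
grip_force: 0.0
```

Emit:
{"method": "jog_arm", "body": {
  "deltas": [0,0,0.0003,0,0,0,-1,0,0,0.0005,0,0,0,-1]
}}

```text
time: 6.3
tool_pos: [0.6277, 0.0505, 0.0457]
tcp_rot: [-3.14, 0.112, 0.0]
wrist_force: [0.1, -1.0, -0.2]
width: 0.0
grip_force: 0.0
```

```bash
python3 - <<'E'
from workcell import read_camera,readout
import cv2
from h import *
c=read_camera("side");s=c["color"]; w=read_camera("wrist")["color"]
o=np.zeros((480,800,3),np.uint8)
o[:,:400]=cv2.resize(s[120:216,285:365],None,fx=5,fy=5,interpolation=cv2.INTER_CUBIC)
o[:480,400:]=cv2.resize(w[120:300,235:385],None,fx=8/3,fy=8/3,interpolation=cv2.INTER_CUBIC)
cv2.imwrite("pics/s2.png",o)
for z in (.0287,.034,.05,.08): u=proj(c,[.6277,.0505,z]); print(z,u,(u[0]-285)*5,(u[1]-120)*5)
print(readout.read_state()["joint_torque"])
E
```

```text
0.0287 (np.float64(325.4857963346711), np.float64(162.46332022865244)) 202.4289816733554 212.31660114326218
0.034 (np.float64(325.4503706829224), np.float64(160.67990935829837)) 202.25185341461213 203.39954679149187
0.05 (np.float64(325.34247359555064), np.float64(155.2481154744841)) 201.71236797775322 176.24057737242055
0.08 (np.float64(325.13622909850625), np.float64(144.8652810078225)) 200.68114549253124 124.32640503911244
[-6.74078929e-04 -5.00348353e+01 -3.11294782e+01  4.53935445e-05
 -4.32870685e-03 -1.04177701e-05]
```

View pics/s2.png

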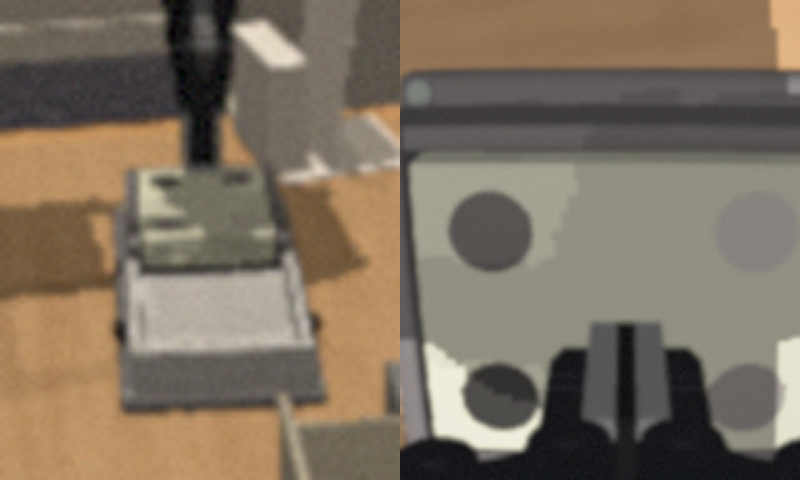

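```bash
python3 - <<'E'
from workcell import read_camera,readout
from h import *
c=read_camera("wrist"); st=readout.read_state(); M=R.from_rotvec(st["tcp_rot"])
A=R.from_rotvec(c["attitude"])
def pj(p):
    q=A.inv().apply(np.array(p)-c["origin"]); r=np.hypot(q[0],q[1]); th=np.arctan2(r,q[2]); return c["cx"]+c["fx"]*th*q[0]/r, c["cy"]+c["fy"]*th*q[1]/r
crop=lambda u:((u[0]-235)*8/3,400*0+(u[1]-120)*8/3)
for e in (0,.004,.008,.012,.017): print(e,crop(pj(st["tool_pos"]+M.apply([0,0,e]))),crop(pj(st["tool_pos"]+M.apply([.011,0,e]))))
def inv(u,v,z):
    x,y=(u/ (8/3)+235-c["cx"]),(v/(8/3)+120-c["cy"]); r=np.hypot(x,y); th=r/c["fx"]
    d=A.apply([np.sin(th)*x/r,np.sin(th)*y/r,np.cos(th)]); o=np.array(c["origin"]); return o+d*(z-o[2])/d[2]
for z in (.034,.030,.028):
  print(z,[inv(u-400,v,z)[:2].round(4) for u,v in ((490,231),(757,231),(500,397),(747,397))])
print(c["origin"])
E
```

```text
0 (np.float64(221.22178513469922), np.float64(344.4569067475104)) (np.float64(221.10052543832398), np.float64(295.27211522914405))
0.004 (np.float64(221.29353056450432), np.float64(335.7574916918589)) (np.float64(221.1781427223785), np.float64(287.3906173923994))
0.008 (np.float64(221.36253095652424), np.float64(327.4111592767667)) (np.float64(221.2525965914821), np.float64(279.84641977951645))
0.012 (np.float64(221.42892683770333), np.float64(319.3984468149553)) (np.float64(221.32406432335392), np.float64(272.6195051497784))
0.017 (np.float64(221.50845985840564), np.float64(309.8241129896084)) (np.float64(221.40945052449752), np.float64(264.0038896762871))
0.034 [array([0.6501, 0.0766]), array([0.646 , 0.0206]), array([0.6099, 0.0797]), array([0.6058, 0.0233])]
0.03 [array([0.6487, 0.0774]), array([0.6446, 0.02  ]), array([0.6075, 0.0806]), array([0.6034, 0.0228])]
0.028 [array([0.648 , 0.0778]), array([0.6438, 0.0197]), array([0.6064, 0.081 ]), array([0.6022, 0.0226])]
[0.70451482 0.04425678 0.19647746]
```

The tips (wrist crop (625,322)) sit over the plate's centre, and the patches put the plate centre at (0.628, 0.050), as planned. There's no contact yet, so I'll keep feeling downward.

Emit:
{"method": "jog_arm", "body": {
  "deltas": [0,0,0.0005,0,0,0,-1,0,0,0.001,0,0,0,-1]
}}

```text
time: 6.65
tool_pos: [0.6277, 0.0505, 0.0448]
tcp_rot: [-3.14, 0.112, -0.0]
wrist_force: [0.2, 0.3, -0.3]
width: 0.0
grip_force: 0.0
```

Emit:
{"method": "jog_arm", "body": {
  "deltas": [0,0,0.0005,0,0,0,-1]
}}

```text
time: 6.75
tool_pos: [0.6277, 0.0505, 0.0442]
tcp_rot: [3.14, -0.113, -0.0]
wrist_force: [0.4, -0.4, 0.8]
width: -0.005
grip_force: 0.0
```

Emit:
{"method": "jog_arm", "body": {
  "deltas": [0,0,0.0005,0,0,0,-1,0,0,0.001,0,0,0,-1]
}}

```text
time: 6.95
tool_pos: [0.6277, 0.0505, 0.0432]
tcp_rot: [-3.14, 0.112, 0.0]
wrist_force: [0.1, -0.2, 0.0]
width: -0.003
grip_force: 0.0
```

Emit:
{"method": "jog_arm", "body": {
  "deltas": [0,0,0.0005,0,0,0,-1]
}}

```text
time: 7.05
tool_pos: [0.6277, 0.0505, 0.0427]
tcp_rot: [-3.14, 0.113, 0.0]
wrist_force: [-0.7, 0.9, 0.0]
width: 0.002
grip_force: 0.0
```

Emit:
{"method": "jog_arm", "body": {
  "deltas": [0,0,0.0005,0,0,0,-1,0,0,0.001,0,0,0,-1,0,0,0.0015,0,0,0,-1]
}}

```text
time: 7.35
tool_pos: [0.6277, 0.0505, 0.0412]
tcp_rot: [3.14, -0.113, -0.0]
wrist_force: [-0.1, 0.1, -0.0]
width: -0.003
grip_force: 0.0
```

Emit:
{"method": "jog_arm", "body": {
  "deltas": [0,0,0.0005,0,0,0,-1,0,0,0.001,0,0,0,-1]
}}

```text
time: 7.55
tool_pos: [0.6277, 0.0505, 0.0403]
tcp_rot: [3.14, -0.112, 0.0]
wrist_force: [0.0, -0.2, -0.0]
width: 0.004
grip_force: 0.0
```

Emit:
{"method": "jog_arm", "body": {
  "deltas": [0,0,0.0005,0,0,0,-1,0,0,0.001,0,0,0,-1]
}}

```text
time: 7.75
tool_pos: [0.6277, 0.0505, 0.0393]
tcp_rot: [-3.14, 0.113, 0.0]
wrist_force: [0.3, 0.3, -0.8]
width: 0.001
grip_force: 0.0
```

Emit:
{"method": "jog_arm", "body": {
  "deltas": [0,0,0.0005,0,0,0,-1,0,0,0.001,0,0,0,-1]
}}

```text
time: 7.95
tool_pos: [0.6277, 0.0505, 0.0382]
tcp_rot: [-3.14, 0.112, -0.0]
wrist_force: [-0.3, 0.0, 0.2]
width: -0.0
grip_force: 0.0
```

```bash
python3 - <<'E'
from workcell import read_camera,readout
import cv2
from h import *
c=read_camera("side");s=c["color"]; w=read_camera("wrist")["color"]
o=np.zeros((480,800,3),np.uint8)
o[:,:400]=cv2.resize(s[130:190,300:350],None,fx=8,fy=8,interpolation=cv2.INTER_CUBIC)
o[:480,400:]=cv2.resize(w[120:300,235:385],None,fx=8/3,fy=8/3,interpolation=cv2.INTER_CUBIC)
o=cv2.convertScaleAbs(o,alpha=1.6,beta=15)
cv2.imwrite("pics/s3.png",o)
E
```

```text
(no output)
```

View pics/s3.png

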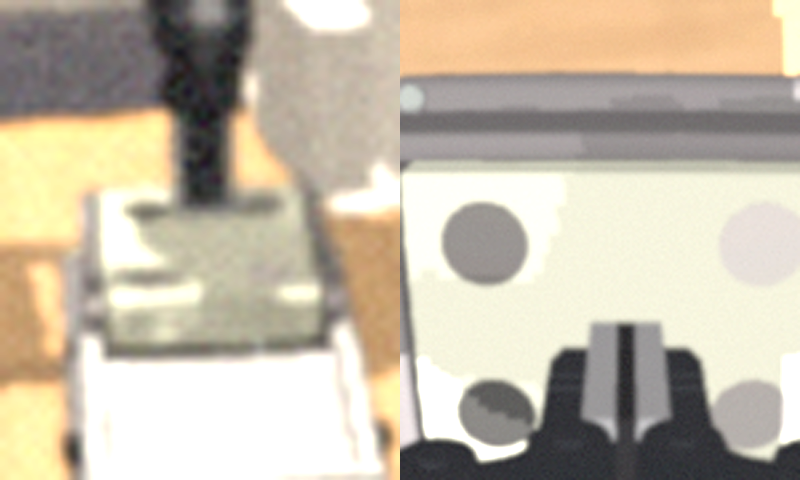

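Both views show the fingertips (side crop (203,207)) still about 10–14 mm above the plate's centre at row 245, so the real tips stand roughly 11 mm *behind* the reported TCP. Contact should come near TCP z ≈ 0.023. I'll go on slowly.

Emit:
{"method": "jog_arm", "body": {
  "deltas": [0,0,0.0008,0,0,0,-1,0,0,0.0016,0,0,0,-1,0,0,0.0024,0,0,0,-1,0,0,0.0032,0,0,0,-1,0,0,0.004,0,0,0,-1,0,0,0.0048,0,0,0,-1,0,0,0.0055,0,0,0,-1]
}}

```text
time: 8.75
tool_pos: [0.6277, 0.0505, 0.0327]
tcp_rot: [3.14, -0.112, -0.0]
wrist_force: [0.3, -0.4, 1.3]
width: -0.002
grip_force: 0.0
```

Emit:
{"method": "jog_arm", "body": {
  "deltas": [0,0,0.0005,0,0,0,-1,0,0,0.001,0,0,0,-1]
}}

```text
time: 8.95
tool_pos: [0.6278, 0.0505, 0.0318]
tcp_rot: [3.14, -0.112, 0.0]
wrist_force: [0.3, -0.5, -0.7]
width: 0.001
grip_force: 0.0
```

Emit:
{"method": "jog_arm", "body": {
  "deltas": [0,0,0.0005,0,0,0,-1,0,0,0.001,0,0,0,-1]
}}

```text
time: 9.15
tool_pos: [0.6277, 0.0505, 0.0308]
tcp_rot: [-3.14, 0.112, -0.0]
wrist_force: [-0.3, 0.3, -0.3]
width: 0.001
grip_force: 0.0
```

Emit:
{"method": "jog_arm", "body": {
  "deltas": [0,0,0.0007,0,0,0,-1,0,0,0.0014,0,0,0,-1,0,0,0.002,0,0,0,-1]
}}

```text
time: 9.45
tool_pos: [0.6277, 0.0505, 0.0287]
tcp_rot: [3.14, -0.112, -0.0]
wrist_force: [0.0, 0.1, 0.3]
width: 0.003
grip_force: 0.0
```

Emit:
{"method": "jog_arm", "body": {
  "deltas": [0,0,0.0005,0,0,0,-1,0,0,0.001,0,0,0,-1]
}}

```text
time: 9.65
tool_pos: [0.6277, 0.0505, 0.0277]
tcp_rot: [-3.14, 0.113, -0.0]
wrist_force: [-0.0, -0.4, -0.0]
width: -0.005
grip_force: 0.0
```

Emit:
{"method": "jog_arm", "body": {
  "deltas": [0,0,0.0005,0,0,0,-1]
}}

```text
time: 9.75
tool_pos: [0.6278, 0.0505, 0.0272]
tcp_rot: [3.14, -0.113, 0.0]
wrist_force: [-0.1, -0.1, -0.3]
width: 0.0
grip_force: 0.0
```

Emit:
{"method": "jog_arm", "body": {
  "deltas": [0,0,0.0005,0,0,0,-1,0,0,0.001,0,0,0,-1]
}}

```text
time: 9.95
tool_pos: [0.6278, 0.0505, 0.0265]
tcp_rot: [-3.14, 0.112, 0.0]
wrist_force: [-1.3, -0.9, 4.6]
width: -0.003
grip_force: 1.9
```

Emit:
{"method": "jog_arm", "body": {
  "deltas": [0,0,0.0005,0,0,0,-1]
}}

```text
time: 10.05
tool_pos: [0.6278, 0.0505, 0.0265]
tcp_rot: [3.14, -0.112, -0.0]
wrist_force: [-2.3, -0.3, 7.7]
width: -0.004
grip_force: 3.6
```

Emit:
{"method": "jog_arm", "body": {
  "deltas": [0,0,0.0005,0,0,0,-1]
}}

```text
time: 10.15
tool_pos: [0.6278, 0.0505, 0.0265]
tcp_rot: [3.14, -0.112, -0.0]
wrist_force: [-4.2, -0.1, 9.8]
width: 0.001
grip_force: 5.0
```

Contact at TCP z = 0.0265, 9.8 N. Stiffness is ≈ 5 N/mm, which is gentle. Start sliding at ~8 N.

Emit:
{"method": "jog_arm", "body": {
  "deltas": [0,0.001,-0.0003,0,0,0,-1,0,0.002,-0.0003,0,0,0,-1,0,0.004,-0.0003,0,0,0,-1,0,0.006,-0.0003,0,0,0,-1]
}}

```text
time: 10.55
tool_pos: [0.6284, 0.0448, 0.0264]
tcp_rot: [-3.139, 0.113, -0.003]
wrist_force: [0.9, 2.8, 5.8]
width: -0.0
grip_force: 2.6
```

Emit:
{"method": "jog_arm", "body": {
  "deltas": [0,0.002,0,0,0,0,-1,0,0.004,0,0,0,0,-1,0,0.006,0,0,0,0,-1,0,0.008,0,0,0,0,-1]
}}

```text
time: 10.95
tool_pos: [0.6279, 0.0368, 0.0265]
tcp_rot: [-3.139, 0.113, -0.004]
wrist_force: [-0.0, 2.2, 3.9]
width: -0.002
grip_force: 2.6
```

Emit:
{"method": "jog_arm", "body": {
  "deltas": [0,0.002,0.0003,0,0,0,-1,0,0.004,0.0006,0,0,0,-1,0,0.006,0.0006,0,0,0,-1,0,0.008,0.0006,0,0,0,-1,0,0.01,0.0006,0,0,0,-1]
}}

```text
time: 11.45
tool_pos: [0.6275, 0.0272, 0.0265]
tcp_rot: [-3.138, 0.113, -0.005]
wrist_force: [-0.9, 2.7, 7.0]
width: -0.002
grip_force: 3.9
```

```bash
python3 - <<'E'
from workcell import read_camera,readout
import cv2
from h import *
c=read_camera("wrist"); w=c["color"]
cv2.imwrite("pics/w4.png",cv2.resize(w[100:300,180:480],None,fx=2.5,fy=2.5))
print(readout.read_state()["wrist_force"])
E
```

```text
[0.35411492 2.91095197 7.55677991]
```

View pics/w4.png

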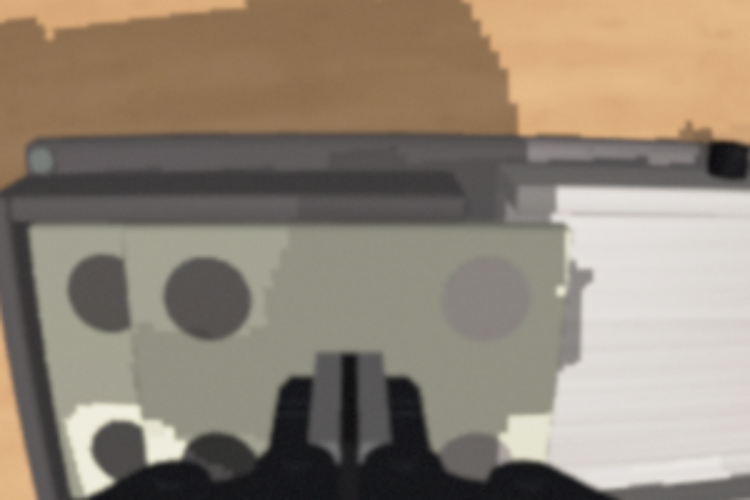

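The plate follows without slipping (patch pair midpoint 347 = finger column 348), and the mid plate stays put at the left. Continue.

Emit:
{"method": "jog_arm", "body": {
  "deltas": [0,0.002,0,0,0,0,-1,0,0.004,0,0,0,0,-1,0,0.006,0,0,0,0,-1,0,0.008,0,0,0,0,-1,0,0.01,0,0,0,0,-1,0,0.012,0,0,0,0,-1,0,0.014,0,0,0,0,-1,0,0.016,0,0,0,0,-1]
}}

```text
time: 12.3
tool_pos: [0.6263, 0.0111, 0.0264]
tcp_rot: [-3.138, 0.113, -0.004]
wrist_force: [-0.5, 3.6, 7.9]
width: 0.001
grip_force: 3.9
```

Emit:
{"method": "jog_arm", "body": {
  "deltas": [0,0.001,0,0,0,0,-1,0,0.002,0,0,0,0,-1,0,0.003,0,0,0,0,-1,0,0.004,0,0,0,0,-1]
}}

```text
time: 12.7
tool_pos: [0.626, 0.0072, 0.0264]
tcp_rot: [-3.139, 0.113, -0.004]
wrist_force: [0.6, 3.1, 7.7]
width: 0.0
grip_force: 3.8
```

Emit:
{"method": "jog_arm", "body": {
  "deltas": [0,0.001,0,0,0,0,-1,0,0.002,0,0,0,0,-1,0,0.003,0,0,0,0,-1]
}}

```text
time: 13.0
tool_pos: [0.6258, 0.0041, 0.0264]
tcp_rot: [-3.139, 0.113, -0.004]
wrist_force: [-1.0, 2.6, 7.3]
width: 0.003
grip_force: 3.8
```

Emit:
{"method": "jog_arm", "body": {
  "deltas": [0,0.001,0,0,0,0,-1,0,0.002,0,0,0,0,-1,0,0.003,0,0,0,0,-1]
}}

```text
time: 13.3
tool_pos: [0.6255, 0.0007, 0.0264]
tcp_rot: [-3.139, 0.112, -0.004]
wrist_force: [-0.3, 1.1, 7.0]
width: -0.0
grip_force: 3.1
```

Emit:
{"method": "jog_arm", "body": {
  "deltas": [0,0.001,0.0002,0,0,0,-1,0,0.002,0.0004,0,0,0,-1]
}}

```text
time: 13.5
tool_pos: [0.6254, -0.0014, 0.026]
tcp_rot: [-3.139, 0.113, -0.004]
wrist_force: [-0.7, 1.8, 7.9]
width: -0.004
grip_force: 3.5
```

Emit:
{"method": "jog_arm", "body": {
  "deltas": [0,0.001,0.0002,0,0,0,-1,0,0.002,0.0004,0,0,0,-1]
}}

```text
time: 13.7
tool_pos: [0.6253, -0.0033, 0.0256]
tcp_rot: [-3.139, 0.113, -0.004]
wrist_force: [-0.6, 1.0, 8.6]
width: 0.003
grip_force: 3.7
```

Emit:
{"method": "jog_arm", "body": {
  "deltas": [0,0.0015,0.0002,0,0,0,-1,0,0.003,0.0004,0,0,0,-1,0,0.0045,0.0006,0,0,0,-1]
}}

```text
time: 14.0
tool_pos: [0.625, -0.0078, 0.0249]
tcp_rot: [-3.139, 0.113, -0.004]
wrist_force: [-0.4, 2.1, 7.8]
width: -0.005
grip_force: 3.4
```

Emit:
{"method": "jog_arm", "body": {
  "deltas": [0,0.0015,0.0002,0,0,0,-1,0,0.003,0.0003,0,0,0,-1,0,0.0045,0.0005,0,0,0,-1]
}}

```text
time: 14.3
tool_pos: [0.6246, -0.0123, 0.0243]
tcp_rot: [-3.139, 0.113, -0.004]
wrist_force: [0.5, 1.8, 6.3]
width: -0.001
grip_force: 3.2
```

Emit:
{"method": "jog_arm", "body": {
  "deltas": [0,0.0015,0.0004,0,0,0,-1,0,0.003,0.0006,0,0,0,-1,0,0.0045,0.0008,0,0,0,-1,0,0.006,0.001,0,0,0,-1]
}}

```text
time: 14.7
tool_pos: [0.6244, -0.0182, 0.0236]
tcp_rot: [-3.139, 0.113, -0.005]
wrist_force: [-0.2, 2.6, 8.4]
width: -0.0
grip_force: 3.9
```

Emit:
{"method": "jog_arm", "body": {
  "deltas": [0,0.0015,0.0002,0,0,0,-1,0,0.003,0.0004,0,0,0,-1,0,0.0045,0.0006,0,0,0,-1,0,0.006,0.0008,0,0,0,-1]
}}

```text
time: 15.1
tool_pos: [0.6241, -0.0241, 0.023]
tcp_rot: [-3.139, 0.113, -0.005]
wrist_force: [-0.4, 2.9, 8.3]
width: 0.001
grip_force: 4.3
```

Emit:
{"method": "jog_arm", "body": {
  "deltas": [0,0.0015,0.0002,0,0,0,-1,0,0.003,0.0003,0,0,0,-1,0,0.0045,0.0004,0,0,0,-1,0,0.006,0.0006,0,0,0,-1]
}}

```text
time: 15.5
tool_pos: [0.6239, -0.03, 0.0226]
tcp_rot: [-3.139, 0.113, -0.006]
wrist_force: [-0.5, 3.1, 10.2]
width: 0.003
grip_force: 4.6
```

Emit:
{"method": "jog_arm", "body": {
  "deltas": [0,0.0015,0.0002,0,0,0,-1,0,0.003,0.0003,0,0,0,-1,0,0.0045,0.0004,0,0,0,-1,0,0.006,0.0005,0,0,0,-1]
}}

```text
time: 15.9
tool_pos: [0.6235, -0.0359, 0.0222]
tcp_rot: [-3.139, 0.113, -0.006]
wrist_force: [-0.3, 3.3, 9.1]
width: 0.002
grip_force: 4.6
```

Emit:
{"method": "jog_arm", "body": {
  "deltas": [0,0.001,0,0,0,0,-1,0,0.002,0,0,0,0,-1,0,0.003,0,0,0,0,-1]
}}

```text
time: 16.2
tool_pos: [0.6232, -0.039, 0.022]
tcp_rot: [-3.139, 0.113, -0.006]
wrist_force: [0.1, 2.2, 9.4]
width: -0.001
grip_force: 4.0
```

Emit:
{"method": "jog_arm", "body": {
  "deltas": [0,0.001,0,0,0,0,-1,0,0.002,0,0,0,0,-1]
}}

```text
time: 16.4
tool_pos: [0.6216, -0.0416, 0.0205]
tcp_rot: [3.139, -0.112, 0.002]
wrist_force: [-0.4, 0.8, 0.9]
width: 0.002
grip_force: 0.0
```

The back edge came off the stack. Follow straight down to regain contact.

Emit:
{"method": "jog_arm", "body": {
  "deltas": [0,0,0.0007,0,0,0,-1,0,0,0.0014,0,0,0,-1]
}}

```text
time: 16.6
tool_pos: [0.6203, -0.0414, 0.0178]
tcp_rot: [3.139, -0.113, -0.003]
wrist_force: [-0.9, 0.2, 0.8]
width: 0.002
grip_force: 0.0
```

Emit:
{"method": "jog_arm", "body": {
  "deltas": [0,0,0.0005,0,0,0,-1,0,0,0.001,0,0,0,-1]
}}

```text
time: 16.8
tool_pos: [0.6207, -0.0413, 0.0172]
tcp_rot: [-3.14, 0.113, 0.001]
wrist_force: [0.2, -0.3, -0.6]
width: 0.002
grip_force: 0.0
```

Emit:
{"method": "jog_arm", "body": {
  "deltas": [0,0,0.0005,0,0,0,-1,0,0,0.001,0,0,0,-1]
}}

```text
time: 17.0
tool_pos: [0.6209, -0.0413, 0.0169]
tcp_rot: [3.14, -0.112, -0.001]
wrist_force: [-2.5, -0.3, 5.1]
width: -0.003
grip_force: 2.4
```

Emit:
{"method": "jog_arm", "body": {
  "deltas": [0,0,0.0005,0,0,0,-1]
}}

```text
time: 17.1
tool_pos: [0.621, -0.0413, 0.0169]
tcp_rot: [3.14, -0.112, -0.001]
wrist_force: [-3.4, 0.7, 7.3]
width: -0.002
grip_force: 3.9
```

Emit:
{"method": "jog_arm", "body": {
  "deltas": [0,0.001,0.0003,0,0,0,-1,0,0.003,0.0003,0,0,0,-1,0,0.005,0.0003,0,0,0,-1,0,0.007,0.0003,0,0,0,-1,0,0.009,0.0003,0,0,0,-1]
}}

```text
time: 17.6
tool_pos: [0.6215, -0.05, 0.017]
tcp_rot: [-3.139, 0.113, -0.003]
wrist_force: [0.0, 1.2, 5.5]
width: 0.001
grip_force: 2.8
```

Emit:
{"method": "jog_arm", "body": {
  "deltas": [0,0.0015,0,0,0,0,-1,0,0.003,0,0,0,0,-1,0,0.0045,0,0,0,0,-1,0,0.006,0,0,0,0,-1,0,0.0075,0,0,0,0,-1,0,0.009,0,0,0,0,-1]
}}

```text
time: 18.2
tool_pos: [0.6209, -0.059, 0.017]
tcp_rot: [-3.139, 0.113, -0.003]
wrist_force: [-1.9, 2.5, 4.9]
width: 0.001
grip_force: 2.8
```

Check the state with a camera look before the last bit.

Emit:
{"method": "jog_arm", "body": {
  "deltas": [0,0.0005,0.0005,0,0,0,-1,0,0.001,0.0005,0,0,0,-1,0,0.002,0.0005,0,0,0,-1]
}}

```text
time: 18.5
tool_pos: [0.6209, -0.0606, 0.0169]
tcp_rot: [-3.139, 0.113, -0.003]
wrist_force: [-0.8, 4.0, 8.4]
width: 0.001
grip_force: 4.0
```

```bash
python3 - <<'E'
from workcell import read_camera,readout
import cv2
from h import *
c=read_camera("wrist"); w=c["color"]
cv2.imwrite("pics/w5.png",cv2.resize(w[100:300,180:480],None,fx=2.5,fy=2.5))
print(readout.read_state()["wrist_force"])
E
```

```text
[-1.46076942  3.48103662  8.03565073]
```

View pics/w5.png

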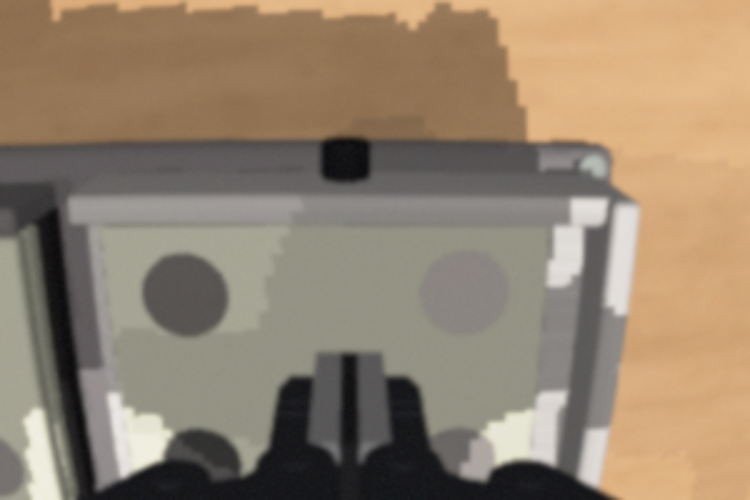

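The plate lies flat on the ledge: its front edge is at column 545, the stop foot at ~580, so about 6–7 mm is left. The finger is 4.5 mm ahead of the plate's centre. Continue until Fy rises.

Emit:
{"method": "jog_arm", "body": {
  "deltas": [0,0.001,0,0,0,0,-1,0,0.002,0,0,0,0,-1,0,0.003,0,0,0,0,-1,0,0.004,0,0,0,0,-1]
}}

```text
time: 18.95
tool_pos: [0.6207, -0.0647, 0.0169]
tcp_rot: [-3.139, 0.113, -0.004]
wrist_force: [-0.6, 2.0, 8.1]
width: -0.001
grip_force: 3.8
```

Emit:
{"method": "jog_arm", "body": {
  "deltas": [0,0.0007,0,0,0,0,-1,0,0.0014,0,0,0,0,-1]
}}

```text
time: 19.15
tool_pos: [0.6206, -0.0662, 0.0169]
tcp_rot: [-3.139, 0.113, -0.004]
wrist_force: [-1.1, 2.9, 7.8]
width: -0.002
grip_force: 3.8
```

Emit:
{"method": "jog_arm", "body": {
  "deltas": [0,0.0007,0,0,0,0,-1,0,0.0014,0,0,0,0,-1]
}}

```text
time: 19.35
tool_pos: [0.6205, -0.0675, 0.0169]
tcp_rot: [-3.139, 0.113, -0.004]
wrist_force: [-0.3, 2.7, 8.2]
width: -0.001
grip_force: 3.8
```

Emit:
{"method": "jog_arm", "body": {
  "deltas": [0,0.0007,0,0,0,0,-1,0,0.0014,0,0,0,0,-1]
}}

```text
time: 19.55
tool_pos: [0.6205, -0.0689, 0.017]
tcp_rot: [-3.139, 0.113, -0.004]
wrist_force: [-0.5, 3.8, 8.1]
width: -0.004
grip_force: 3.8
```

Emit:
{"method": "jog_arm", "body": {
  "deltas": [0,0.0007,0,0,0,0,-1,0,0.0014,0,0,0,0,-1]
}}

```text
time: 19.75
tool_pos: [0.6205, -0.0703, 0.0169]
tcp_rot: [-3.139, 0.113, -0.004]
wrist_force: [-1.2, 3.2, 7.0]
width: 0.0
grip_force: 3.5
```

Emit:
{"method": "jog_arm", "body": {
  "deltas": [0,0.0007,0,0,0,0,-1]
}}

```text
time: 19.85
tool_pos: [0.6205, -0.071, 0.0169]
tcp_rot: [-3.139, 0.113, -0.005]
wrist_force: [-0.1, 3.6, 7.3]
width: -0.003
grip_force: 3.5
```

```bash
cat > patch.py <<'E'
from workcell import read_camera,readout
import cv2
from h import *
c=read_camera("wrist"); w=c["color"]; A=R.from_rotvec(c["attitude"])
cv2.imwrite("pics/last.png",w)
def inv(u,v,z):
    x,y=u-c["cx"],v-c["cy"]; r=np.hypot(x,y); th=r/c["fx"]
    d=A.apply([np.sin(th)*x/r,np.sin(th)*y/r,np.cos(th)]); o=np.array(c["origin"]); return o+d*(z-o[2])/d[2]
g=cv2.GaussianBlur(cv2.cvtColor(w,cv2.COLOR_BGR2GRAY),(3,3),0)
h=cv2.HoughCircles(g,cv2.HOUGH_GRADIENT,1,40,param1=60,param2=11,minRadius=14,maxRadius=21)
P=[(u,v,r) for u,v,r in h[0] if 180<u<480 and 170<v<260]
for u,v,r in P: print((u,v,r),inv(u,v,.0244)[:2].round(4))
v=int(np.mean([p[1] for p in P]))
for row in (192,199,206): print(row,g[row,380:445].tolist())
E
python3 patch.py
```

```text
(np.float32(249.5), np.float32(216.5), np.float32(16.0)) [ 0.6447 -0.0382]
192 [137, 137, 137, 137, 137, 137, 137, 137, 137, 137, 137, 137, 137, 137, 137, 134, 124, 109, 97, 92, 92, 94, 99, 108, 120, 130, 134, 136, 139, 147, 165, 183, 191, 189, 184, 179, 176, 175, 174, 174, 174, 175, 175, 175, 175, 175, 175, 175, 175, 175, 175, 175, 174, 174, 174, 174, 174, 174, 175, 176, 176, 176, 176, 176, 176]
199 [145, 145, 145, 145, 144, 144, 144, 144, 145, 145, 145, 145, 145, 145, 143, 137, 123, 107, 96, 91, 92, 96, 105, 116, 126, 132, 135, 136, 139, 152, 178, 204, 211, 200, 183, 174, 173, 174, 174, 174, 175, 175, 175, 175, 176, 175, 175, 176, 176, 176, 176, 176, 176, 176, 176, 176, 176, 175, 175, 174, 173, 173, 172, 172, 171]
206 [145, 145, 145, 145, 145, 145, 145, 145, 145, 145, 145, 144, 144, 144, 140, 128, 111, 96, 91, 91, 93, 100, 111, 122, 130, 134, 136, 139, 149, 170, 195, 207, 201, 187, 178, 175, 175, 175, 174, 175, 175, 175, 175, 175, 175, 175, 175, 175, 175, 175, 175, 175, 174, 174, 174, 173, 172, 172, 173, 173, 173, 173, 173, 171, 171]
```

Patch detection shows ~115.3 of 116 mm travelled, and the plate edge meets the dark stop face with no ledge visible between them. One small push will make sure of contact.

Emit:
{"method": "jog_arm", "body": {
  "deltas": [0,0.0007,0.0003,0,0,0,-1,0,0.0014,0.0004,0,0,0,-1,0,0.0021,0.0004,0,0,0,-1,0,0.0028,0.0004,0,0,0,-1]
}}

```text
time: 20.3
tool_pos: [0.6207, -0.0737, 0.0169]
tcp_rot: [-3.139, 0.113, -0.006]
wrist_force: [0.5, 3.6, 7.3]
width: -0.002
grip_force: 4.1
```

```bash
python3 patch.py
```

```text
(np.float32(244.5), np.float32(217.5), np.float32(15.8)) [ 0.6445 -0.0382]
192 [139, 139, 139, 139, 139, 139, 139, 139, 139, 138, 135, 128, 118, 110, 106, 102, 100, 104, 113, 124, 131, 135, 137, 137, 138, 138, 138, 139, 144, 155, 166, 172, 174, 174, 174, 174, 174, 174, 175, 175, 175, 175, 175, 175, 175, 174, 175, 175, 175, 174, 174, 174, 175, 175, 175, 175, 176, 176, 176, 176, 176, 176, 175, 175, 175]
199 [144, 144, 144, 144, 144, 144, 144, 144, 144, 142, 134, 119, 103, 93, 92, 93, 98, 108, 119, 128, 133, 135, 137, 137, 138, 138, 138, 139, 147, 158, 168, 173, 174, 174, 175, 175, 174, 174, 175, 175, 175, 175, 175, 175, 176, 176, 176, 176, 176, 176, 176, 176, 176, 176, 175, 175, 175, 174, 173, 172, 172, 172, 171, 171, 171]
206 [144, 144, 144, 144, 145, 144, 144, 144, 144, 141, 132, 117, 101, 93, 92, 95, 103, 115, 125, 132, 135, 136, 136, 137, 137, 137, 137, 142, 154, 167, 174, 175, 174, 174, 174, 174, 174, 174, 175, 175, 175, 175, 175, 175, 175, 174, 174, 174, 174, 173, 173, 172, 172, 171, 172, 172, 173, 172, 172, 171, 170, 170, 170, 170, 170]
```

The plate didn't move while the finger slipped 2.8 mm, so it's home against the stop, centre ≈ (0.622, -0.0645). Lift off and go to the weight.

Emit:
{"method": "jog_arm", "body": {
  "deltas": [0,0,-0.005,0,0,0,-1,0,0,-0.02,0,0,0,-1,0,0,-0.05,0,0,0,-1,0,0,-0.075,0,0,0,0.4,0,0,-0.075,0,0,0,0.4]
}}

```text
time: 20.85
tool_pos: [0.6223, -0.0752, 0.0954]
tcp_rot: [3.138, -0.113, 0.013]
wrist_force: [1.0, -0.4, 0.8]
width: 0.329
grip_force: 0.0
```

```bash
python3 go.py 0.482 -0.2925 0.07
```

```text
t 20.85 pos [ 0.6223 -0.0752  0.0954] delta [-0.1246  0.2268  0.0246] rot [ 0.07 -0.49  0.09] F [ 0.96 -0.38  0.83] w 0.329
```

Emit:
{"method": "jog_arm", "body": {
  "deltas": [-0.018,0.033,0,0,0,0,0.4,-0.037,0.067,0,0,0,0,0.4,-0.056,0.101,0,0,0,0,0.4,-0.075,0.136,0,0,0,0,0.4,-0.094,0.17,0.005,0,0,0,0.4,-0.11,0.2,0.01,0,0,0,0.4,-0.124,0.226,0.02,0,0,0,0.4,-0.124,0.226,0.025,0,0,0,0.4]
}}

```text
time: 21.65
tool_pos: [0.4761, -0.2931, 0.0639]
tcp_rot: [3.139, -0.118, -0.004]
wrist_force: [-0.1, 0.2, 0.0]
width: 0.702
grip_force: 0.0
```

Emit:
{"method": "jog_arm", "body": {
  "deltas": [0,0,0,0,0,0,0.4,0,0,0,0,0,0,0.4]
}}

```text
time: 21.85
tool_pos: [0.479, -0.2902, 0.0648]
tcp_rot: [-3.139, 0.112, 0.001]
wrist_force: [0.0, -1.3, 0.0]
width: 0.701
grip_force: 0.0
```

```bash
python3 go.py 0.482 -0.2925 0.011; python3 - <<'E'
from workcell import read_camera
import cv2,numpy as np
a=read_camera("wrist")["color"]; s=read_camera("side")["color"]
o=np.zeros((480,800,3),np.uint8)
o[:,:480]=cv2.resize(a[120:320,220:420],(480,480),interpolation=cv2.INTER_CUBIC)
o[:,480:]=cv2.resize(s[180:270,250:310],(320,480),interpolation=cv2.INTER_CUBIC)
cv2.imwrite("pics/g1.png",o)
E
```

```text
t 21.85 pos [ 0.479  -0.2902  0.0648] delta [0.0032 0.0021 0.0538] rot [-0.03  0.03  0.11] F [ 0.02 -1.35  0.02] w 0.701
```

View pics/g1.png

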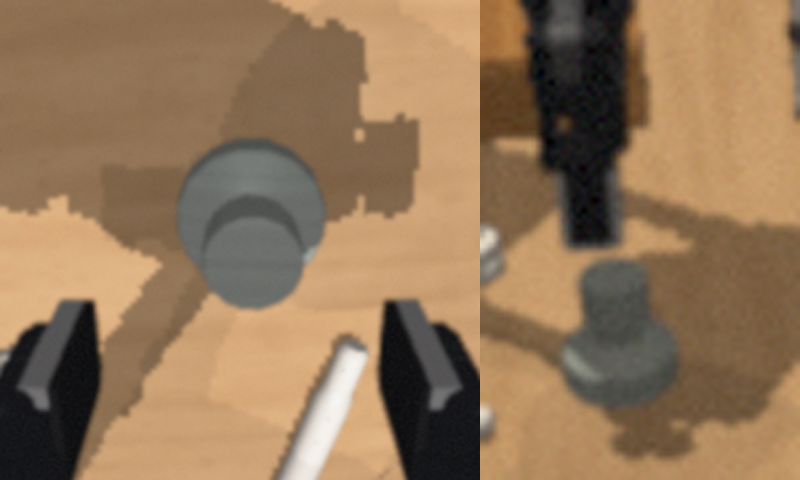

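```bash
sed -i '/^g=/,$d' patch.py; cat >> patch.py <<'E'
print("knob",inv(325.2,228.6,.046),"foot",inv(324.6,208.5,.012)); st=readout.read_state(); print(st["tool_pos"])
E
python3 patch.py; python3 go.py 0.482 -0.2925 0.011
```

```text
knob [ 0.48327194 -0.29464149  0.046     ] foot [ 0.48394491 -0.29488347  0.012     ]
[ 0.47975968 -0.29014693  0.06547446]
t 22.0 pos [ 0.4798 -0.2901  0.0655] delta [0.0024 0.0022 0.0545] rot [ 0.01 -0.04  0.18] F [ 0.02  0.04 -0.12] w 0.702
```

Emit:
{"method": "jog_arm", "body": {
  "deltas": [0.0036,0.0045,0.01,0,0,0,0.4,0.0036,0.0045,0.022,0,0,0,0.4,0.0036,0.0045,0.034,0,0,0,0.4,0.0036,0.0045,0.044,0,0,0,0.4,0.0036,0.0045,0.05,0,0,0,0.4,0.0036,0.0045,0.053,0,0,0,0.4,0.0036,0.0045,0.0545,0,0,0,0.4,0.0036,0.0045,0.0545,0,0,0,0.4],
  "squeeze": 40
}}

```text
time: 22.8
tool_pos: [0.4823, -0.2957, 0.0106]
tcp_rot: [3.139, -0.113, 0.0]
wrist_force: [0.0, -0.2, 0.4]
width: 0.702
grip_force: 0.0
```

Emit:
{"method": "jog_arm", "body": {
  "deltas": [0,0,0,0,0,0,0,0,0,0,0,0,0,-0.2,0,0,0,0,0,0,-0.35,0,0,0,0,0,0,-0.5,0,0,0,0,0,0,-0.7,0,0,0,0,0,0,-0.7]
}}

```text
time: 23.4
tool_pos: [0.4825, -0.2954, 0.0111]
tcp_rot: [-3.139, 0.113, -0.001]
wrist_force: [-0.6, 3.1, 4.9]
width: 0.289
grip_force: 39.3
```

Emit:
{"method": "jog_arm", "body": {
  "deltas": [0,0,-0.003,0,0,0,-0.7,0,0,-0.008,0,0,0,-0.7,0,0,-0.02,0,0,0,-0.7,0,0,-0.04,0,0,0,-0.7,0,0,-0.06,0,0,0,-0.7,0,0,-0.075,0,0,0,-0.7,0,0,-0.08,0,0,0,-0.7,0,0,-0.08,0,0,0,-0.7]
}}

```text
time: 24.2
tool_pos: [0.4828, -0.2961, 0.0918]
tcp_rot: [3.138, -0.112, 0.003]
wrist_force: [0.2, -0.1, -1.8]
width: 0.289
grip_force: 39.4
```

```bash
python3 go.py 0.622 -0.0645 0.07
```

```text
t 24.2 pos [ 0.4828 -0.2961  0.0918] delta [ 0.1222 -0.241   0.0217] rot [ 0.07 -0.11  0.09] F [ 0.23 -0.09 -1.76] w 0.289
```

Emit:
{"method": "jog_arm", "body": {
  "deltas": [0.008,-0.015,0,0,0,0,-0.7,0.022,-0.043,0,0,0,0,-0.7,0.04,-0.08,0,0,0,0,-0.7,0.061,-0.12,0,0,0,0,-0.7,0.082,-0.161,0,0,0,0,-0.7,0.1,-0.198,0,0,0,0,-0.7,0.115,-0.227,0,0,0,0,-0.7,0.122,-0.241,0.005,0,0,0,-0.7]
}}

```text
time: 25.0
tool_pos: [0.6222, -0.0613, 0.0849]
tcp_rot: [-3.139, 0.109, -0.0]
wrist_force: [-0.5, -0.5, -2.4]
width: 0.288
grip_force: 39.6
```

Emit:
{"method": "jog_arm", "body": {
  "deltas": [0,0,0.008,0,0,0,-0.7,0,0,0.015,0,0,0,-0.7,0,0,0.02,0,0,0,-0.7,0,0,0.02,0,0,0,-0.7]
}}

```text
time: 25.4
tool_pos: [0.6191, -0.0651, 0.0637]
tcp_rot: [-3.139, 0.115, 0.005]
wrist_force: [0.6, 0.6, -1.8]
width: 0.289
grip_force: 39.6
```

```bash
python3 go.py 0.622 -0.0645 0.0355; python3 - <<'E'
from workcell import read_camera
import cv2,numpy as np
a=read_camera("wrist")["color"]; s=read_camera("side")["color"]
o=np.zeros((480,800,3),np.uint8)
o[:,:480]=cv2.resize(a[100:300,220:420],(480,480),interpolation=cv2.INTER_CUBIC)
o[:,480:]=cv2.resize(s[130:220,300:360],(320,480),interpolation=cv2.INTER_CUBIC)
cv2.imwrite("pics/g2.png",o)
E
```

```text
t 25.4 pos [ 0.6191 -0.0651  0.0637] delta [ 0.0029 -0.0008  0.0282] rot [ 0.   0.2 -0. ] F [ 0.59  0.58 -1.75] w 0.289
```

View pics/g2.png

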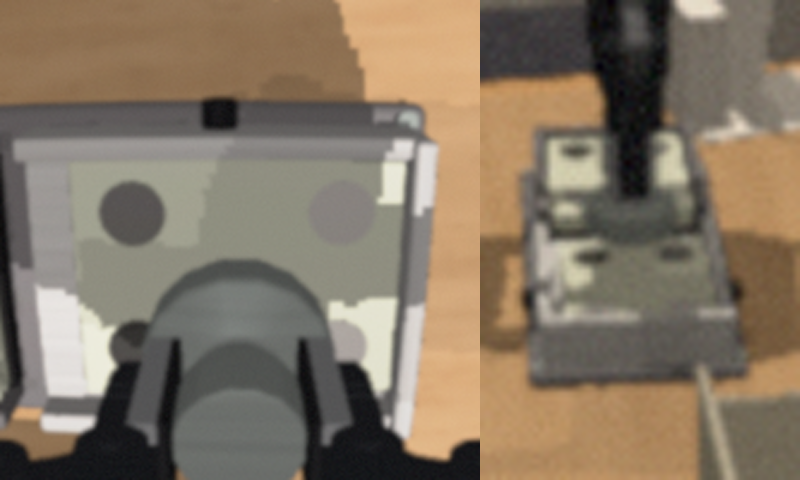

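The weight is held upright (knob (240,435)), centred between the patches (columns 132 and 342). The plate lies at the stop. Lowering.

Emit:
{"method": "jog_arm", "body": {
  "deltas": [0.001,-0.0006,0.007,0,0,0,-0.7,0.0025,-0.0006,0.014,0,0,0,-0.7,0.0025,-0.0006,0.019,0,0,0,-0.7,0.0025,-0.0006,0.0225,0,0,0,-0.7,0.0025,-0.0006,0.0235,0,0,0,-0.7,0.0025,-0.0006,0.024,0,0,0,-0.7,0.0025,-0.0006,0.024,0,0,0,-0.7]
}}

```text
time: 26.2
tool_pos: [0.6238, -0.0634, 0.0417]
tcp_rot: [3.14, -0.112, 0.0]
wrist_force: [0.8, 0.2, -2.0]
width: 0.291
grip_force: 39.6
```

Emit:
{"method": "jog_arm", "body": {
  "deltas": [0,0,0.0005,0,0,0,-0.7,0,0,0.001,0,0,0,-0.7]
}}

```text
time: 26.4
tool_pos: [0.6239, -0.0635, 0.0409]
tcp_rot: [3.14, -0.112, 0.001]
wrist_force: [-0.2, -0.1, -1.9]
width: 0.285
grip_force: 39.6
```

Emit:
{"method": "jog_arm", "body": {
  "deltas": [0,0,0.0005,0,0,0,-0.7,0,0,0.001,0,0,0,-0.7]
}}

```text
time: 26.6
tool_pos: [0.6237, -0.0635, 0.0397]
tcp_rot: [3.14, -0.112, 0.0]
wrist_force: [0.1, -0.4, -2.3]
width: 0.29
grip_force: 39.6
```

Emit:
{"method": "jog_arm", "body": {
  "deltas": [-0.0008,0.0005,0.0006,0,0,0,-0.7,-0.0015,0.0008,0.0012,0,0,0,-0.7,-0.0015,0.0008,0.0018,0,0,0,-0.7,-0.0015,0.0008,0.0024,0,0,0,-0.7]
}}

```text
time: 27.0
tool_pos: [0.622, -0.0642, 0.0371]
tcp_rot: [-3.14, 0.113, 0.0]
wrist_force: [0.3, 0.0, -2.3]
width: 0.282
grip_force: 39.6
```

Emit:
{"method": "jog_arm", "body": {
  "deltas": [0,0,0.0005,0,0,0,-0.7,0,0,0.001,0,0,0,-0.7]
}}

```text
time: 27.2
tool_pos: [0.6221, -0.0642, 0.0361]
tcp_rot: [-3.14, 0.113, -0.0]
wrist_force: [0.0, -0.0, -3.1]
width: 0.283
grip_force: 39.6
```

Emit:
{"method": "jog_arm", "body": {
  "deltas": [0,0,0.0005,0,0,0,-0.7]
}}

```text
time: 27.3
tool_pos: [0.6222, -0.0642, 0.0357]
tcp_rot: [-3.14, 0.112, -0.0]
wrist_force: [-0.6, 0.6, 0.4]
width: 0.286
grip_force: 39.9
```

Contact (≈ +2.5 N). Settle a touch more, then release slowly.

Emit:
{"method": "jog_arm", "body": {
  "deltas": [0,0,0.0003,0,0,0,-0.7,0,0,0.0003,0,0,0,-0.7]
}}

```text
time: 27.5
tool_pos: [0.6222, -0.0642, 0.0357]
tcp_rot: [-3.14, 0.112, -0.0]
wrist_force: [-0.3, 0.2, 0.8]
width: 0.287
grip_force: 39.7
```

Emit:
{"method": "jog_arm", "body": {
  "deltas": [0,0,0,0,0,0,-0.35,0,0,0,0,0,0,-0.25,0,0,0,0,0,0,-0.1,0,0,0,0,0,0,0,0,0,0,0,0,0,0.1,0,0,0,0,0,0,0.1]
}}

```text
time: 28.1
tool_pos: [0.6221, -0.0642, 0.0354]
tcp_rot: [3.14, -0.112, 0.0]
wrist_force: [0.0, -0.4, 0.0]
width: 0.547
grip_force: 0.0
```

Emit:
{"method": "jog_arm", "body": {
  "deltas": [0,0,-0.004,0,0,0,0.1,0,0,-0.012,0,0,0,0.1,0,0,-0.03,0,0,0,0.1,0,0,-0.06,0,0,0,0.1,0,0,-0.1,0,0,0,0.1,0,0,-0.14,0,0,0,0.1,0,0,-0.15,0,0,0,0.1,0,0,-0.15,0,0,0,0.1]
}}

```text
time: 28.9
tool_pos: [0.6243, -0.0645, 0.1893]
tcp_rot: [3.139, -0.112, 0.011]
wrist_force: [0.7, -0.2, 0.4]
width: 0.551
grip_force: 0.0
```

```bash
cat > chk.py <<'E'
from workcell import read_camera,readout
from h import *
import cv2
c=read_camera("side"); s=c["color"]; w=read_camera("wrist")["color"]
o=np.zeros((480,800,3),np.uint8)
o[:,:480]=cv2.resize(w[100:300,220:420],(480,480),interpolation=cv2.INTER_CUBIC)
o[:,480:]=cv2.resize(s[130:220,300:360],(320,480),interpolation=cv2.INTER_CUBIC)
cv2.imwrite("pics/fin.png",o)
# dark patch + weight via wrist circles
c=read_camera("wrist"); A=R.from_rotvec(c["attitude"])
def inv(u,v,z):
    x,y=u-c["cx"],v-c["cy"]; r=np.hypot(x,y); th=r/c["fx"]
    d=A.apply([np.sin(th)*x/r,np.sin(th)*y/r,np.cos(th)]); o=np.array(c["origin"]); return o+d*(z-o[2])/d[2]
g=cv2.GaussianBlur(cv2.cvtColor(c["color"],cv2.COLOR_BGR2GRAY),(3,3),0)
for u,v,r in cv2.HoughCircles(g,cv2.HOUGH_GRADIENT,1,12,param1=60,param2=11,minRadius=6,maxRadius=24)[0]:
    if 220<u<420 and 150<v<300: print((u,v,r),inv(u,v,.0244)[:2].round(4),"knobtop",inv(u,v,.0704)[:2].round(4),"foottop",inv(u,v,.0384)[:2].round(4))
print(readout.read_state()["wrist_force"])
E
python3 chk.py
```

```text
(np.float32(319.5), np.float32(179.5), np.float32(22.3)) [ 0.6196 -0.0649] knobtop [ 0.6313 -0.0657] foottop [ 0.6232 -0.0652]
(np.float32(319.5), np.float32(191.5), np.float32(14.5)) [ 0.6067 -0.064 ] knobtop [ 0.6203 -0.0649] foottop [ 0.6109 -0.0643]
(np.float32(237.5), np.float32(198.5), np.float32(7.8)) [0.6054 0.0248] knobtop [0.6192 0.0108] foottop [0.6096 0.0206]
(np.float32(346.5), np.float32(195.5), np.float32(7.8)) [ 0.6003 -0.092 ] knobtop [ 0.6148 -0.0888] foottop [ 0.6047 -0.0911]
(np.float32(275.5), np.float32(191.5), np.float32(23.4)) [ 0.6101 -0.0177] knobtop [ 0.6232 -0.0255] foottop [ 0.6141 -0.0201]
(np.float32(293.5), np.float32(195.5), np.float32(8.2)) [ 0.6043 -0.0364] knobtop [ 0.6183 -0.0414] foottop [ 0.6086 -0.0379]
(np.float32(292.5), np.float32(158.5), np.float32(8.0)) [ 0.6438 -0.039 ] knobtop [ 0.6519 -0.0437] foottop [ 0.6462 -0.0404]
(np.float32(233.5), np.float32(152.5), np.float32(22.3)) [0.6555 0.0221] knobtop [0.6619 0.0084] foottop [0.6575 0.0179]
(np.float32(347.5), np.float32(210.5), np.float32(21.0)) [ 0.5834 -0.0924] knobtop [ 0.6004 -0.0891]
[... 2365 characters left out ...]
0.0202] foottop [0.573  0.0311]
(np.float32(270.5), np.float32(221.5), np.float32(6.9)) [ 0.5766 -0.0082] knobtop [ 0.5946 -0.0174] foottop [ 0.5821 -0.011 ]
(np.float32(314.5), np.float32(222.5), np.float32(9.6)) [ 0.5722 -0.0561] knobtop [ 0.5909 -0.0582] foottop [ 0.5779 -0.0567]
(np.float32(297.5), np.float32(229.5), np.float32(8.2)) [ 0.5652 -0.0368] knobtop [ 0.5849 -0.0418] foottop [ 0.5712 -0.0384]
(np.float32(406.5), np.float32(292.5), np.float32(12.1)) [ 0.4684 -0.1628] knobtop [ 0.5024 -0.1491] foottop [ 0.4787 -0.1586]
(np.float32(270.5), np.float32(169.5), np.float32(6.9)) [ 0.6341 -0.0151] knobtop [ 0.6436 -0.0233] foottop [ 0.637  -0.0176]
[ 0.17631826 -1.11540393 -0.71421705]
```

Wrist detection puts the weight's foot at (0.623, -0.065) and its knob at (0.620, -0.065). So it stands upright on the plate's centre, and the plate's dark patch hasn't moved back from the stop. I'm handing in.

```bash
python3 -c "
from workcell import finish_job
print(finish_job())"
```

```text
the job is handed in; nothing more can be done
None
```

The job is handed in: the top plate lies flat on the ledge against the end stop, with the steel weight upright on its middle. It was pressed at about 10 N or less, and the run took about 29 s. The last pictures show the two lower plates undisturbed, and the arm kept clear of the bystanders.

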